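# Scrape the clay chips into the scrap drawer and shut it

## Robot

A 6-joint arm with a two-finger parallel gripper is mounted at the origin on the work surface. World frame = base frame: x ahead of the robot, y to its left, z up, the work surface at z = 0. Lengths are in m, angles in rad, forces in N, time in s.
With the tool pointing down it reaches from about 0.325 to 0.9 m from the base axis. Payload 6.1 kg.
Tool frame: the origin (TCP) lies on the mounting face of the last link; the fingertips stand 182 mm ahead of it and the grasp point (between the pads) lies 164 mm ahead of it (hold_point_z is the distance from the TCP to the grasp point, in m); z points along the fingers, y is the direction in which the jaws open and shut (so a half turn about z gives the same grasp; the last joint's range is limited). The gripper opens to 87 mm and grips with 3 to 60 N. Pads are 19 mm wide; open, the fingers measure 117 mm over their backs; the gripper's body (75 mm by 190 mm) begins 51 mm behind the grasp point.
Start: joints at [-1.275, 0.22, 1.526, -0, 1.395, -0.126], TCP at [0.256, -0.57, 0.405] pointing down, gripper open.
Joint ranges: [-2.98, 2.98], [-0.91, 2.08], [0.09, 2.57], [-1.24, 4.39], [0.2, 2.65], [-2.68, 2.68]. Speed limits (rad/s): [2.57, 2.57, 3.01, 3.14, 3.14, 3.14].

## Interface

Orientations are given as a unit quaternion [x, y, z, w].
In Python, from workcell import get_state, camera, sign_off, hold_point_z gives the robot as it stands.
- The arm moves only by the shell command python3 -m jog 'ROWS' [FORCE]. ROWS is a JSON object of lists of equal length, an entry for each row: "rot": the turn, a rotation vector about the tool's x, y, z scaled (see below), a list of three; "travel": the shift along the tool's x, y, z scaled (see below), a list of three; "grip": the closure, from -1 (fully open) to 1 (shut). In form: {"rot": [[wx, wy, wz], ...], "travel": [[x, y, z], ...], "grip": [grip, ...]}. A call has 1 to 5 rows; each row shifts and turns the commanded pose from where the row before left it, along the tool's axes as they then stand; what a row does not reach is not made up. The controller multiplies each number of a shift by 40 mm and each number of a turn by 6 degrees. A row lasts 1/12 s, in which the tool goes at most 41.7 mm and 7.16 degrees, less where a joint would pass 70% of its speed; a pose out of reach is approached as far as the arm can. A call with a number of a shift or a turn outside -1 to 1 is refused whole. A call with a gripper value outside its range is refused whole. The fingers move at their own pace and stop on an object; FORCE is the grip in N (left out, the last holds). Time passes only in rows, so rows that do not move let the fingers close. It gives the time, the measured TCP pose, the force and the opening at its end, in the units of the state.
- get_state(): the state, without advancing time (a new reading comes with each control period).
- camera(name): name is "scene" or "top" or "wrist"; returns a dict with "image" (384x512x3 uint8, red, green, blue), "fx", "fy", "cx", "cy" (pixels), "R" (3x3) and "t" (3): a world point X has camera coordinates R X + t; the wrist camera has in their place "T_tool_cam" (4x4, takes a point from camera to tool coordinates, whose origin is the TCP and whose axes are the flange's). Camera axes: x right, y down, z forward; pixel columns grow to the right and rows downward; lengths in m; the calibration is good to about 2 mm. A picture is of the moment at which its call begins: read the wrist's pose just before it. There is no depth.
- sign_off(): hands the job in, once; it reports no verdict.
The state is a dict: "time": time; "q": joint angles; "joint_velocities": joint speeds; "effort": joint torques, N m; "eef_pos": TCP position; "tcp_rot": TCP orientation; "force": force on the tool from outside, world axes, zero at the start; "ft_torque": the same for the moment, N m; "opening": opening from 0.0 (shut) to 1.0 (fully open).
Only numpy, scipy, OpenCV 4.12 (cv2) and the standard library are available. Lean on these libraries where they do the work, as an engineer would, in place of code of your own. Each camera call takes 0.05 s, during which the arm holds its last target. There are 200 camera calls.

## Task

Take the scraper block out of its slanted holder and use it (not the fingers) to wipe the three clay chips off the top of the bench box, over its front edge, into the open scrap drawer. Then push the drawer fully home without slamming it, and leave the scraper resting on the cleared top of the bench box; do not disturb the tub, the pot or the mug.

Things in the scene. Friction and masses are not known exactly. Their poses are not given: they have to be found in the camera images.
- bench: Wooden bench box fixed to the table, 220 mm deep (x) by 250 mm wide (y) by 100 mm high, flat plywood top without rims. Origin: centre of its underside; x points from the open front (the drawer side, nearer the robot) to the back, z up. The front edge of the top is at x = -110 mm, the top at z = 100 mm
- drawer (a joint): Scrap drawer in the bench box under the top; it slides out of the box's front towards the box's -x. Value in m: 0 fully home, 0.12 fully out; it starts 0.09 to 0.11 out, stays where it is left and takes a push of about 3 N
- drawer_front (a point): Point on the outer face of the drawer's flat front panel, mid-width, 60 mm above the table, at a dark painted slot. The panel is 246 mm wide, 12 mm thick, from 10 to 76 mm above the table; axes as the bench box. It moves with the drawer; when home the face is 12 mm in front of the box's front
- drawer_floor (a point): Centre of the drawer's inner floor, 17 mm above the table; the inside is 180 mm (x) by 210 mm (y) and 51 mm deep, open on top, with its walls' rims 68 mm above the table; axes as the bench box; moves with the drawer
- scraper: Scraper block, 300 g: steel shoe 150 mm wide (y), 28 thick (x), 30 high; on it a wooden grip 110 wide, 28 thick, up to 86 mm above the shoe's underside. Origin: centre of the shoe's underside; z runs up through the grip. It starts in the holder's slot, its z leaning 34 degrees (0.6 rad) from vertical to the holder's -x, and draws out along its own z. Grip it across the 28 mm
- holder: Dark wooden holder fixed to the table, 110 mm by 170 mm (y), about 75 mm high, with a slot 33 mm wide and 28 mm deep, open at its ends, that leans 34 degrees from vertical towards -x; the slot's floor centre is 35 mm above the origin. Origin: centre of its underside; y along the slot, z up
- chip_a: dry brown clay offcut, one of three, L-like, 62 x 34 mm with a 34 x 13 mm ear on its +y side, 10 mm thick; loose, 30 g, lying on the bench box's top at the start. Origin: centre of its main rectangle's underside; z up, x along its length
- chip_b: dry brown clay offcut, one of three, 60 x 26 mm with a 26 x 13 mm ear on its -y side, 9 mm thick; loose, 30 g, lying on the bench box's top at the start. Origin: centre of its main rectangle's underside; z up, x along its length
- chip_c: dry brown clay offcut, one of three, plain rectangle 64 x 36 mm, 11 mm thick; loose, 30 g, lying on the bench box's top at the start. Origin: centre of its main rectangle's underside; z up, x along its length
- tub: Bystander: white plastic tub, open, 90 mm across the rim, 100 mm high. Origin: centre of its underside
- pot: Bystander: dry clay bowl, 100 mm across, 60 mm high. Origin: centre of its underside
- mug: Bystander: white mug, 80 mm across, 90 mm high, handle on its +y side. Origin: centre of its underside
Mind the look-alikes: they are no part of the job. Leave any orange or red look-alike of the chip_c alone.

How it is judged:
By the outcome, as a careful person would: the job done as asked, in the order asked, and still so for the second after the job is handed in, with the robot touching nothing.
It also fails if it takes over 70 s, if anything falls off the work surface, if the arm or the gripper's body presses on something with over 40 N, if the wrist force passes 120 N, or if a joint passes its speed limit or range.

## Working session

There is one attempt and no reset: what is moved stays moved. The work goes in short steps, Python scripts to look and compute and a shell command to move; the robot and the scene stay as the last step left them, time stands still between calls to the robot, and variables do not carry over. Pictures are saved under pics/ and viewed, about 8 in all and at most 12, crops included, and the job is handed in when it is done.

```bash
ls; mkdir -p pics; python3 - <<'E'
from workcell import *
import cv2,numpy as np
print(get_state(),hold_point_z)
for n in("scene","top"):
    c=camera(n); cv2.imwrite(f"pics/{n}0.png",c["image"][...,::-1]); np.savez(f"pics/{n}0.npz",**c)
    print(n,{k:np.round(v,4).tolist() for k,v in c.items() if k!="image"})
print(np.round(camera("wrist")["T_tool_cam"],4).tolist())
E
```

```text
pics
{'time': 0.0, 'q': array([-1.27512114e+00,  2.21236293e-01,  1.52763206e+00, -2.85776382e-06,
        1.39465689e+00, -1.26074867e-01]), 'joint_velocities': array([-0.00183791,  0.00171377,  0.0008293 ,  0.0017511 ,  0.00040184,
       -0.00130036]), 'effort': array([-7.55767451e-04, -4.94608927e+01, -3.87382865e+01,  6.98337844e-02,
        5.73155831e-02, -1.47857495e-04]), 'eef_pos': array([ 0.25578014, -0.56997002,  0.40361951]), 'tcp_rot': array([ 9.77847623e-01,  2.09315773e-01, -8.32450955e-05, -9.62701487e-04]), 'force': array([ 0.67794154, -0.56311485,  0.1264384 ]), 'ft_torque': array([ 0.02161387, -0.01432323, -0.01239036]), 'opening': 1.0015470647860343} 0.1635
scene {'fx': 410.0429, 'fy': 410.0429, 'cx': 255.5179, 'cy': 191.6789, 'R': [[0.098, 0.9951, 0.0101], [0.6926, -0.0609, -0.7188], [-0.7147, 0.0775, -0.6952]], 't': [-0.0146, -0.325, 1.8675]}
top {'fx': 382.7756, 'fy': 382.7756, 'cx': 253.2478, 'cy': 191.5416, 'R': [[0.0208, -0.9998, 0.0001], [-0.9925, -0.0207, -0.1208], [0.1207, 0.0024, -0.9927]], 't': [-0.0462, 0.5545, 1.0317]}
[[-0.0004, -0.9569, -0.2904, 0.0815], [1.0, -0.0003, -0.0004, 0.0009], [0.0003, -0.2904, 0.9569, 0.0213], [0.0, 0.0, 0.0, 1.0]]
```

View pics/scene0.png

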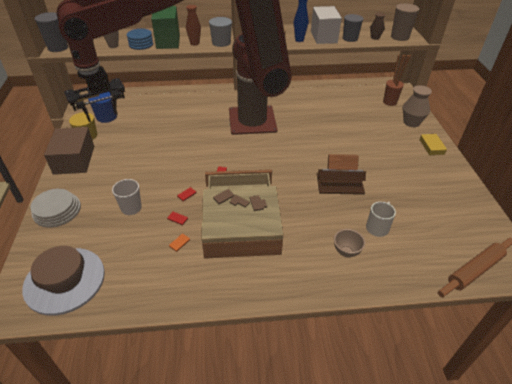

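View pics/top0.png

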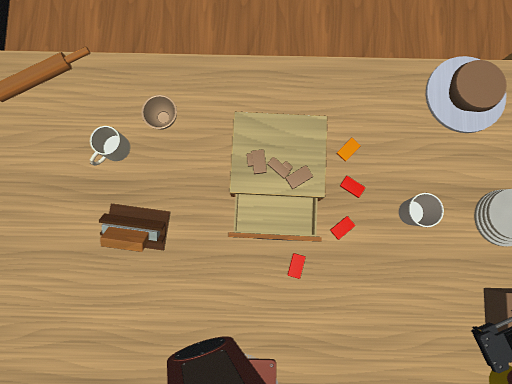

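The scene view shows the bench (240,215), holder (342,182), mug (380,219), pot (349,244) and tub (128,197). In the top view the bench top spans about (231–328, 112–195), the chips sit at (257,161), (280,168) and (299,177), and the holder is at (135,228) with its grip at (125,240). I'll enlarge this region.

```bash
cat > h.py <<'E'
import numpy as np,cv2
from scipy.spatial.transform import Rotation as Ro
from workcell import *
def ray(c,u,v,z,R=None,t=None):
    R=c["R"] if R is None else R; t=c["t"] if t is None else t
    d=R.T@np.array([(u-c["cx"])/c["fx"],(v-c["cy"])/c["fy"],1]); o=-R.T@t
    return o+d*(z-o[2])/d[2]
def proj(c,X,R=None,t=None):
    R=c["R"] if R is None else R; t=c["t"] if t is None else t
    p=R@np.array(X)+t; return np.array([c["fx"]*p[0]/p[2]+c["cx"],c["fy"]*p[1]/p[2]+c["cy"]])
def wrist(name=None):
    s=get_state(); c=dict(camera("wrist")); Rt=Ro.from_quat(s["tcp_rot"]).as_matrix(); T=c["T_tool_cam"]
    Rc=Rt@T[:3,:3]; o=Rt@T[:3,3]+s["eef_pos"]; c["R"]=Rc.T; c["t"]=-Rc.T@o
    if name: cv2.imwrite(f"pics/{name}.png",c["image"][...,::-1]); np.savez(f"pics/{name}.npz",**c)
    return c,s
def go(goal,Rg,s=None):
    "units of shift and turn from current pose to TCP goal, in current tool axes"
    s=s or get_state(); R=Ro.from_quat(s["tcp_rot"])
    print("shift",np.round(R.inv().apply(np.array(goal)-s["eef_pos"])/.04,2),"turn",np.round(np.degrees((R.inv()*Rg).as_rotvec())/6,2))
E
python3 - <<'E'
import cv2
im=cv2.imread("pics/top0.png")
cv2.imwrite("pics/top0c.png",cv2.resize(im[95:260,85:350],None,fx=3,fy=3,interpolation=cv2.INTER_CUBIC))
E
```

```text
(no output)
```

View pics/top0c.png

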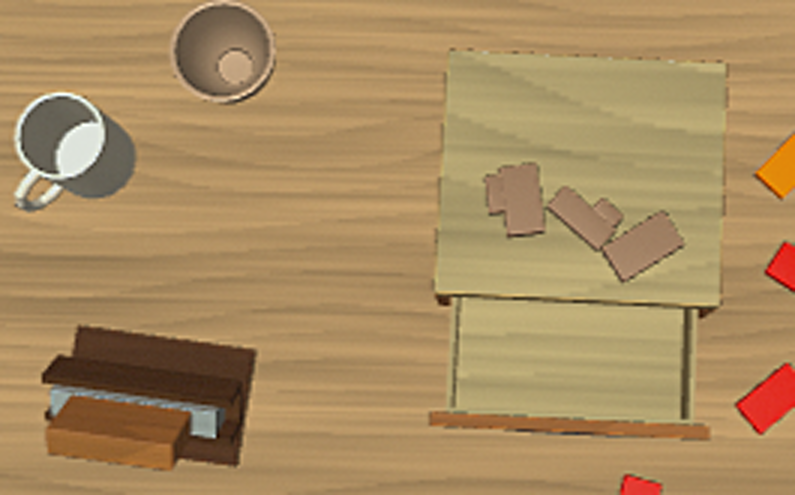

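The crop shows the bench corners at crop pixels TL(449,50), TR(727,63), BR(719,305) and BL(436,294). The drawer front outer top edge runs (430,424)–(708,438), and the grip's end face is roughly (47,428), (185,442), (178,468), (47,455).

```bash
python3 - <<'E'
from h import *
c=dict(np.load("pics/top0.npz"))
f=lambda u,v,z:ray(c,u/3+85-.33,v/3+95-.33,z)
P=[f(*p,.1) for p in [(449,50),(727,63),(719,305),(436,294)]]
for p in P:print(p.round(4))
C=np.mean(P,0); ex=((P[0]+P[1])-(P[2]+P[3]))/2; ey=(P[0]+P[3]-P[1]-P[2])/2
print("bench C",C.round(4),"depth",np.linalg.norm(ex),"w",np.linalg.norm(ey),"yaw",np.arctan2(ex[1],ex[0]),np.arctan2(-ey[0],ey[1]))
yaw=np.arctan2(-ey[0],ey[1]);
def loc(p): d=p-C; return np.round([d[0]*np.cos(yaw)+d[1]*np.sin(yaw),-d[0]*np.sin(yaw)+d[1]*np.cos(yaw)],4)
for n,L in dict(a=[(487,176),(540,164),(545,234),(508,236),(490,212)],b=[(547,200),(567,187),(600,198),(622,214),(602,249)],c=[(603,246),(666,212),(684,240),(626,281)]).items():
    print(n,[loc(f(*p,.11)).tolist() for p in L])
print("drawer front top z.076",loc(f(430,426,.076)),loc(f(708,439,.076)))
Q=[f(*p,.106) for p in [(47,428),(185,442),(178,468),(47,455)]]
print("grip end",[q.round(4).tolist() for q in Q],np.mean(Q,0).round(4))
for p in [(78,327),(256,350)]: print("holder far edge z.075",f(*p,.075).round(4),"z0",f(*p,0).round(4))
print("far R low",f(238,465,0).round(4))
print("mug,pot,tub",f(60,137,.09).round(3),f(224,52,.06).round(3),ray(c,427,210,.1).round(3))
E
```

```text
[0.7624 0.0203 0.1   ]
[ 0.7556 -0.2276  0.1   ]
[ 0.5385 -0.2202  0.1   ]
[0.543  0.0258 0.1   ]
bench C [ 0.6499 -0.1004  0.1   ] depth 0.2183335994947253 w 0.24700260387609532 yaw -0.029545425040704072 -0.02287793809321249
a [[-0.0055, 0.0839], [0.0071, 0.0382], [-0.0545, 0.0314], [-0.0577, 0.0633], [-0.0373, 0.0799]]
b [[-0.0245, 0.0309], [-0.0123, 0.0139], [-0.0207, -0.0151], [-0.034, -0.0346], [-0.0655, -0.0183]]
c [[-0.0628, -0.0191], [-0.0306, -0.0727], [-0.0545, -0.089], [-0.0925, -0.0399]]
drawer front top z.076 [-0.2237  0.1246] [-0.2244 -0.1195]
grip end [[0.4205, 0.3534, 0.106], [0.4111, 0.2353, 0.106], [0.3892, 0.24, 0.106], [0.3978, 0.3518, 0.106]] [0.4046 0.2951 0.106 ]
holder far edge z.075 [0.5098 0.3443 0.075 ] z0 [0.516  0.3725 0.    ]
holder far edge z.075 [0.4927 0.1854 0.075 ] z0 [0.4976 0.2018 0.    ]
far R low [0.3891 0.2136 0.    ]
mug,pot,tub [0.678 0.366 0.09 ] [0.77  0.231 0.06 ] [ 0.508 -0.486  0.1  ]
```

```bash
J="python3 -m jog"
$J '{"rot":[[0,0,-1],[0,0,-1],[0,0,-1],[0,0,-1],[0,0,-1]],"travel":[[0,0,0],[0,0,0],[0,0,0],[0,0,0],[0,0,0]],"grip":[-1,-1,-1,-1,-1]}' 
$J '{"rot":[[0,0,-1],[0,0,-1],[0,0,-1],[0,0,-1],[0,0,-1]],"travel":[[0,0,0],[0,0,0],[0,0,0],[0,0,0],[0,0,0]],"grip":[-1,-1,-1,-1,-1]}' 
$J '{"rot":[[0,0,0],[0,0,0],[0,0,0],[0,0,0],[0,0,0]],"travel":[[0.8,0.4,0],[0.8,0.4,0],[0.8,0.4,0],[0.8,0.4,0],[0.8,0.4,0]],"grip":[-1,-1,-1,-1,-1]}' 
$J '{"rot":[[0,0,0],[0,0,0],[0,0,0],[0,0,0],[0,0,0]],"travel":[[0.8,0.4,0],[0.8,0.4,0],[0.8,0.4,0],[0.8,0.4,0],[0.8,0.4,0]],"grip":[-1,-1,-1,-1,-1]}' 
```

```text
time: 0.57
eef_pos: [0.2558, -0.5701, 0.4042]
tcp_rot: [0.889, 0.458, 0.0, -0.0]
force: [-0.1, 0.1, 0.5]
opening: 1.002
time: 0.98
eef_pos: [0.2559, -0.5701, 0.4043]
tcp_rot: [0.74, 0.672, 0.0, -0.0]
force: [0.0, 0.3, -0.5]
opening: 1.005
time: 1.4
eef_pos: [0.3522, -0.4177, 0.4044]
tcp_rot: [0.742, 0.67, 0.0, -0.0]
force: [1.3, -0.9, 0.3]
opening: 1.002
time: 1.82
eef_pos: [0.4481, -0.2664, 0.4046]
tcp_rot: [0.742, 0.67, 0.0, -0.0]
force: [0.6, -0.2, -0.1]
opening: 1.003
```

```bash
J="python3 -m jog"
$J '{"rot":[[0,0,0],[0,0,0],[0,0,0],[0,0,0],[0,0,0]],"travel":[[0.9,-0.1,0],[0.9,-0.1,0],[0.9,-0.1,0],[0.9,-0.1,0],[0.9,-0.1,0]],"grip":[-1,-1,-1,-1,-1]}' >/dev/null
$J '{"rot":[[0,0,0],[0,0,0],[0,0,0],[0,0,0],[0,0,0]],"travel":[[0.9,-0.1,0],[0.9,-0.1,0],[0.9,-0.1,0],[0.9,-0.1,0],[0.9,-0.1,0]],"grip":[-1,-1,-1,-1,-1]}' 
$J '{"rot":[[0,0,0],[0,0,0],[0,0,0],[0,0,0],[0,0,0]],"travel":[[0.9,-0.1,0],[0.9,-0.1,0],[0.9,-0.1,0],[0.9,-0.1,0],[0.9,-0.1,0]],"grip":[-1,-1,-1,-1,-1]}' 
python3 - <<'E'
from h import *
c,s=wrist("w1"); cv2.imwrite("pics/w1b.png",cv2.resize(c["image"][...,::-1],(768,576)))
E
```

```text
time: 2.65
eef_pos: [0.4438, 0.0958, 0.4047]
tcp_rot: [0.742, 0.67, 0.0, 0.0]
force: [1.4, 0.1, -0.4]
opening: 1.001
time: 3.07
eef_pos: [0.4422, 0.277, 0.4046]
tcp_rot: [0.742, 0.67, -0.0, 0.0]
force: [0.1, 0.4, -0.4]
opening: 1.002
```

View pics/w1b.png

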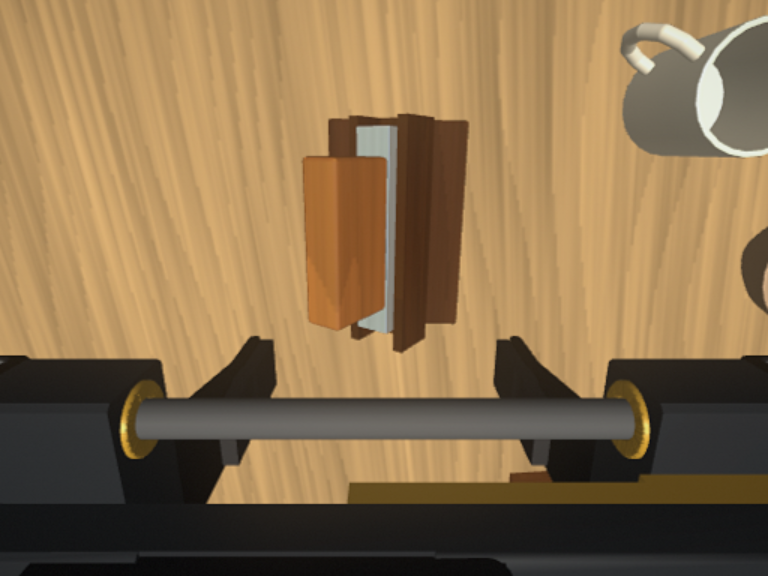

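The wrist view shows the grip's end face at (303,157), (338,157), (339,330), (308,321), with the +x face to its right and the steel shoe end at (395,127)–(390,332).

```bash
cat > m.py <<'E'
from h import *
c=dict(np.load("pics/w1.npz"))
f=lambda u,v,z:ray(c,(u+.5)/1.5-.5,(v+.5)/1.5-.5,z)
A=[f(303,157,.0985),f(308,321,.0985)];B=[f(338,157,.1142),f(339,330,.1142)]
for p in A+B:print(p.round(4))
for L in(A,B):
    d=L[0]-L[1];print("len",np.linalg.norm(d),"yaw",-np.arctan2(d[0],d[1]))
E=np.mean(A+B,0);print("end",E)
d=f(468,121,.0)-f(456,323,0);print("holder edge",f(468,121,.0),f(456,323,0),-np.arctan2(d[0],d[1]))
d=f(398,127,.085)-f(390,333,.085);print("shoe",f(398,127,.085),f(390,333,.085),-np.arctan2(d[0],d[1]))
E
python3 m.py
```

```text
[0.4024 0.3577 0.0985]
[0.3894 0.2521 0.0985]
[0.4251 0.3556 0.1142]
[0.4117 0.2497 0.1142]
len 0.10644721261209726 yaw -0.12275267960386223
len 0.10677026651574795 yaw -0.12590810153055215
end [0.40712727 0.3037552  0.10635   ]
holder edge [0.5206558  0.37203463 0.        ] [0.50144925 0.20025725 0.        ] -0.11134820292640402
shoe [0.46178421 0.36952206 0.085     ] [0.44319775 0.23208063 0.085     ] -0.1344163909994779
```

```bash
cat >> h.py <<'E'
YH=-.122
RH=Ro.from_euler('z',YH)*Ro.from_euler('y',-.6)   # scraper frame in holder
RG=Ro.from_matrix(np.c_[[0,1,0],[1,0,0],[0,0,-1]])  # tool axes in scraper frame
END=np.array([.407,.3037,.1063])
def grasp(back): return END+RH.apply([0,0,.1435+back])
E
python3 - <<'E'
from h import *
print(grasp(.09),grasp(0)); go(grasp(.09),RH*RG)
E
```

```text
[0.27613595 0.3197451  0.29901587] [0.32657605 0.31356069 0.22473566]
shift [ 0.53 -4.21  2.65] turn [-5.74 -0.11  0.2 ]
```

```bash
J="python3 -m jog"
$J '{"rot":[[-0.96,0,0],[-0.96,0,0],[-0.96,0,0],[-0.96,0,0],[-0.95,0,0.2]],"travel":[[0,-0.7,0.2],[0,-0.7,0],[0,-0.7,0],[0,-0.7,-0.1],[0,-0.6,-0.2]],"grip":[-1,-1,-1,-1,-1]}' 30
$J '{"rot":[[-0.95,0,0],[0,0,0]],"travel":[[0.2,0,0],[0.2,0,0]],"grip":[-1,-1]}'
python3 - <<'E'
from h import *
go(grasp(.09),RH*RG); print(get_state()["q"])
E
```

```text
time: 3.53
eef_pos: [0.3055, 0.2887, 0.3808]
tcp_rot: [0.725, 0.641, 0.169, 0.184]
force: [-0.1, -0.4, -0.8]
opening: 1.0
time: 3.7
eef_pos: [0.307, 0.3051, 0.3812]
tcp_rot: [0.714, 0.633, 0.201, 0.22]
force: [0.8, 0.6, -1.0]
opening: 1.0
shift [ 0.26 -1.84  1.23] turn [ 0.04 -0.09 -0.01]
[ 0.76120467 -0.36073119  2.17517444 -0.54794328  0.98124324  1.11125118]
```

```bash
J="python3 -m jog"
$J '{"rot":[[0,0,0],[0,0,0],[0,0,0]],"travel":[[0.13,-0.9,0.6],[0.13,-0.9,0.6],[0,0,0]],"grip":[-1,-1,-1]}' 
python3 - <<'E'
from h import *
go(grasp(.0),RH*RG)
c,s=wrist("w2"); cv2.imwrite("pics/w2b.png",cv2.resize(c["image"][...,::-1],(768,576)))
E
```

```text
time: 3.95
eef_pos: [0.2765, 0.3177, 0.2978]
tcp_rot: [0.716, 0.634, 0.192, 0.218]
force: [-1.7, -0.9, -1.5]
opening: 1.001
shift [0.05 0.03 2.22] turn [-0.1   0.    0.01]
```

View pics/w2b.png

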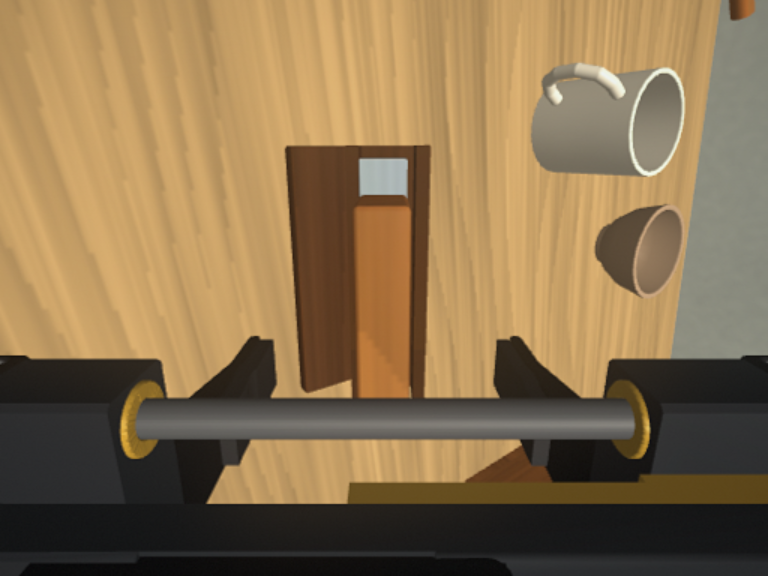

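The grip is centred (355–411) between the fingers (275–495), so I'm advancing and gripping.

```bash
J="python3 -m jog"
$J '{"rot":[[-0.1,0,0],[0,0,0],[0,0,0],[0,0,0]],"travel":[[0,0,0.8],[0,0,0.8],[0,0,0.6],[0,0,0]],"grip":[-1,-1,-1,-1]}' 40
$J '{"rot":[[0,0,0],[0,0,0],[0,0,0],[0,0,0],[0,0,0]],"travel":[[0,0,0],[0,0,0],[0,0,0],[0,0,0],[0,0,0]],"grip":[1,1,1,1,1]}' 40
$J '{"rot":[[0,0,0],[0,0,0],[0,0,0],[0,0,0]],"travel":[[0,0,0],[0,0,0],[0,0,0],[0,0,0]],"grip":[1,1,1,1]}'
```

```text
time: 4.33
eef_pos: [0.332, 0.3128, 0.2314]
tcp_rot: [0.716, 0.631, 0.2, 0.223]
force: [0.0, -0.4, 0.3]
opening: 1.0
time: 4.75
eef_pos: [0.3297, 0.3143, 0.2345]
tcp_rot: [0.714, 0.631, 0.204, 0.222]
force: [-0.1, -0.2, -0.3]
opening: 0.71
time: 5.08
eef_pos: [0.3291, 0.3138, 0.2327]
tcp_rot: [0.715, 0.632, 0.203, 0.222]
force: [-4.7, -0.4, 0.5]
opening: 0.401
```

```bash
J="python3 -m jog"
$J '{"rot":[[0,0,0],[0,0,0],[0,0,0],[0,0,0]],"travel":[[0,0,0],[0,0,0],[0,0,0],[0,0,0]],"grip":[1,1,1,1]}'
$J '{"rot":[[0,0,0],[0,0,0],[0,0,0],[0,0,0],[0,0,0]],"travel":[[0,0,-0.3],[0,0,-0.5],[0,0,-0.5],[0,0,-0.5],[0,0,-0.5]],"grip":[1,1,1,1,1]}'
python3 - <<'E'
from h import *
c,s=wrist("w3"); cv2.imwrite("pics/w3b.png",c["image"][...,::-1]); go([.35,.25,.40],Ro.from_euler('z',-.025)*RG)
E
```

```text
time: 5.42
eef_pos: [0.3283, 0.3138, 0.232]
tcp_rot: [0.715, 0.632, 0.202, 0.221]
force: [-11.0, 2.9, 2.6]
opening: 0.361
time: 5.83
eef_pos: [0.2763, 0.3191, 0.3082]
tcp_rot: [0.715, 0.632, 0.202, 0.222]
force: [0.8, 0.3, -3.0]
opening: 0.32
shift [-1.49  2.96 -0.65] turn [ 5.85  0.17 -0.91]
```

View pics/w3b.png

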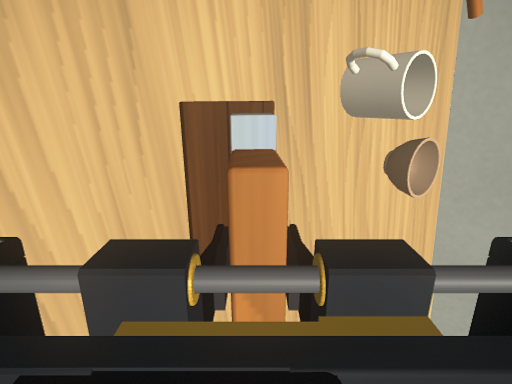

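The scraper is gripped (28 mm opening) and clear of the slot. I'm raising it, then turning it upright.

```bash
J="python3 -m jog"
$J '{"rot":[[0,0,0],[0,0,0],[0,0,0],[0.98,0,-0.15],[0.98,0,-0.15]],"travel":[[0,0.8,-0.7],[0,0.8,-0.7],[0,0.8,-0.7],[0,0.6,-0.1],[0,0.6,0]],"grip":[1,1,1,1,1]}'
$J '{"rot":[[0.98,0,-0.15],[0.98,0,-0.15],[0.98,0,-0.15],[0.95,0.1,-0.15],[0,0,0]],"travel":[[0,0.6,0],[0,0.6,0],[0,0.6,0],[0,0.6,0],[0,0,0]],"grip":[1,1,1,1,1]}'
python3 - <<'E'
from h import *
print(get_state()["opening"]);go([.694,-.144,.42],Ro.from_euler('z',-.025)*RG)
E
```

```text
time: 6.3
eef_pos: [0.3447, 0.3107, 0.4621]
tcp_rot: [0.723, 0.661, 0.135, 0.149]
force: [0.1, -1.0, -3.4]
opening: 0.323
time: 6.72
eef_pos: [0.4412, 0.3028, 0.48]
tcp_rot: [0.719, 0.695, -0.006, 0.001]
force: [-0.6, -0.9, -4.1]
opening: 0.321
0.3212149092900651
shift [-10.93   6.72   1.56] turn [-0.07  0.1  -0.1 ]
```

```bash
J="python3 -m jog"
$J '{"rot":[[-0.07,0.1,-0.1],[0,0,0],[0,0,0],[0,0,0],[0,0,0]],"travel":[[-0.7,0.4,0],[-0.8,0.5,0],[-0.8,0.5,0],[-0.8,0.5,0],[-0.8,0.5,0]],"grip":[1,1,1,1,1]}'
$J '{"rot":[[0,0,0],[0,0,0],[0,0,0],[0,0,0],[0,0,0]],"travel":[[-0.8,0.5,0.1],[-0.8,0.5,0.1],[-0.8,0.5,0.1],[-0.8,0.5,0.2],[-0.8,0.5,0.2]],"grip":[1,1,1,1,1]}'
$J '{"rot":[[0,0,0],[0,0,0],[0,0,0],[0,0,0],[0,0,0]],"travel":[[-0.8,0.5,0.2],[-0.7,0.5,0.2],[-0.7,0.4,0.2],[-0.7,0.4,0.2],[0,0,0]],"grip":[1,1,1,1,1]}'
python3 - <<'E'
from h import *
go([.694,-.144,.345],Ro.from_euler('z',-.025)*RG)
c,s=wrist("w4"); cv2.imwrite("pics/w4b.png",c["image"][...,::-1])
E
```

```text
time: 7.13
eef_pos: [0.5294, 0.1443, 0.4816]
tcp_rot: [0.715, 0.7, 0.002, 0.002]
force: [1.5, 1.2, -2.6]
opening: 0.317
time: 7.55
eef_pos: [0.6262, -0.0179, 0.4537]
tcp_rot: [0.715, 0.699, 0.002, 0.002]
force: [0.8, 0.2, -3.1]
opening: 0.318
time: 7.97
eef_pos: [0.6962, -0.1392, 0.4178]
tcp_rot: [0.716, 0.698, 0.0, 0.001]
force: [-2.3, 0.1, -3.9]
opening: 0.319
shift [-0.12 -0.05  1.82] turn [ 0.01  0.01 -0.01]
```

View pics/w4b.png

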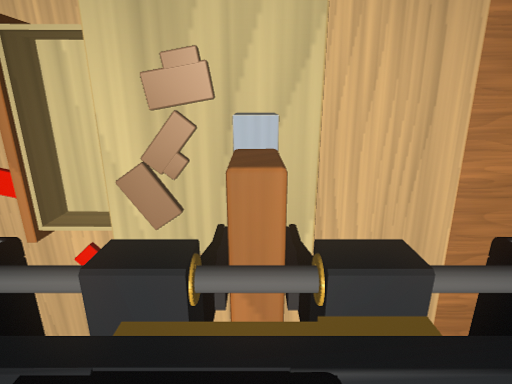

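The chips lie behind the shoe's -x side: a low corner at (153,109), b top at (177,111) and c bottom at (157,229). Converting these to bench coordinates.

```bash
python3 - <<'E'
from h import *
c=dict(np.load("pics/w4.npz"))
for n,p in dict(a=(153,109),a2=(214,97),atop=(196,46),b=(177,111),b2=(196,124),cb=(157,229),cr=(183,207),cl=(116,183)).items(): print(n,ray(c,*p,.11).round(4))
print("edge front",ray(c,85,30,.1).round(4),ray(c,112,238,.1).round(4),"back",ray(c,329,30,.1).round(4),ray(c,316,238,.1).round(4))
print("shoe end y by proj (233,113) z.20",ray(c,233,113,.2135).round(4))
E
```

```text
a [ 0.6054 -0.0649  0.11  ]
a2 [ 0.6621 -0.0559  0.11  ]
atop [ 0.6494 -0.0133  0.11  ]
b [ 0.6272 -0.0672  0.11  ]
b2 [ 0.6437 -0.0794  0.11  ]
cb [ 0.5943 -0.1845  0.11  ]
cr [ 0.6236 -0.1611  0.11  ]
cl [ 0.56   -0.1342  0.11  ]
edge front [0.5505 0.0038 0.1   ] [ 0.5407 -0.198   0.1   ] back [ 0.7665 -0.0019  0.1   ] [ 0.7613 -0.2041  0.1   ]
shoe end y by proj (233,113) z.20 [ 0.6864 -0.0664  0.2135]
```

```bash
J="python3 -m jog"
$J '{"rot":[[0,0,0],[0,0,0],[0,0,0],[0,0,0]],"travel":[[-0.1,-0.05,0.6],[0,0,0.6],[0,0,0.5],[0,0,0]],"grip":[1,1,1,1]}'
$J '{"rot":[[0,0,0],[0,0,0]],"travel":[[0,0,0.1],[0,0,0]],"grip":[1,1]}'
$J '{"rot":[[0,0,0],[0,0,0]],"travel":[[0,0,0.1],[0,0,0]],"grip":[1,1]}'
```

```text
time: 8.35
eef_pos: [0.6918, -0.1359, 0.3483]
tcp_rot: [0.714, 0.7, 0.0, -0.003]
force: [-1.8, 0.3, -4.0]
opening: 0.318
time: 8.52
eef_pos: [0.6939, -0.1367, 0.3515]
tcp_rot: [0.714, 0.7, 0.003, 0.002]
force: [-0.8, 0.2, -2.5]
opening: 0.315
time: 8.68
eef_pos: [0.6942, -0.1371, 0.3482]
tcp_rot: [0.714, 0.7, 0.003, 0.002]
force: [-0.2, 0.3, -3.7]
opening: 0.318
```

```bash
J="python3 -m jog"
for i in 1 ; do :; done
$J '{"rot":[[0,0,0],[0,0,0]],"travel":[[-0.15,0,0.1],[0,0,0]],"grip":[1,1]}'
$J '{"rot":[[0,0,0],[0,0,0]],"travel":[[0,0,0.1],[0,0,0]],"grip":[1,1]}'
python3 -c "
from h import *
s=get_state();print(s['force'],s['eef_pos'])"
```

```text
time: 8.85
eef_pos: [0.6937, -0.1443, 0.343]
tcp_rot: [0.715, 0.699, 0.003, 0.002]
force: [0.2, -0.7, -4.0]
opening: 0.319
time: 9.02
eef_pos: [0.6936, -0.1435, 0.3381]
tcp_rot: [0.715, 0.699, 0.003, 0.001]
force: [0.6, -0.4, -3.1]
opening: 0.32
[ 0.59129642 -0.35855251 -3.05080985] [ 0.69356204 -0.14351436  0.33806955]
```

```bash
J="python3 -m jog"
$J '{"rot":[[0,0,0],[0,0,0]],"travel":[[0,0,0.05],[0,0,0]],"grip":[1,1]}' | sed -n '2p;4p'
$J '{"rot":[[0,0,0],[0,0,0]],"travel":[[0,0,0.05],[0,0,0]],"grip":[1,1]}'| sed -n '2p;4p'
$J '{"rot":[[0,0,0],[0,0,0]],"travel":[[0,0,0.05],[0,0,0]],"grip":[1,1]}'| sed -n '2p;4p'
```

```text
eef_pos: [0.6937, -0.1433, 0.3363]
force: [0.3, 0.4, -3.6]
eef_pos: [0.6939, -0.1433, 0.3352]
force: [-0.4, 0.2, -1.8]
eef_pos: [0.6939, -0.1432, 0.3351]
force: [-3.8, 1.1, 6.5]
```

```bash
J="python3 -m jog"
$J '{"rot":[[0,0,0],[0,0,0],[0,0,0],[0,0,0],[0,0,0]],"travel":[[0,-0.2,-0.03],[0,-0.25,0],[0,-0.25,0],[0,-0.25,0],[0,-0.25,0]],"grip":[1,1,1,1,1]}' | sed -n '2,4p'
$J '{"rot":[[0,0,0],[0,0,0],[0,0,0],[0,0,0],[0,0,0]],"travel":[[0,-0.25,0],[0,-0.25,0],[0,-0.25,0],[0,-0.25,0],[0,-0.25,0]],"grip":[1,1,1,1,1]}' | sed -n '2,4p'
$J '{"rot":[[0,0,0],[0,0,0],[0,0,0],[0,0,0],[0,0,0]],"travel":[[0,-0.25,0],[0,-0.25,0],[0,-0.25,0],[0,-0.25,0],[0,-0.25,0]],"grip":[1,1,1,1,1]}' | sed -n '2,4p'
```

```text
eef_pos: [0.6458, -0.1423, 0.3351]
tcp_rot: [0.715, 0.7, 0.004, 0.003]
force: [-1.4, -0.2, -1.3]
eef_pos: [0.596, -0.1414, 0.3351]
tcp_rot: [0.715, 0.7, 0.004, 0.003]
force: [7.9, -0.0, -2.8]
eef_pos: [0.5461, -0.1403, 0.335]
tcp_rot: [0.715, 0.7, 0.004, 0.004]
force: [12.8, 0.1, 0.8]
```

There is 12.8 N of resistance in x, so I'm looking before going on.

```bash
python3 - <<'E'
from h import *
c,s=wrist("w5"); t=camera("top")["image"][...,::-1][95:260,215:345]
print(s["force"])
cv2.imwrite("pics/w5b.png",np.hstack([cv2.resize(c["image"][...,::-1],(480,360)),cv2.resize(t,(284,360),interpolation=cv2.INTER_CUBIC)]))
E
```

```text
[12.77300088  0.05674866  0.76519689]
```

View pics/w5b.png

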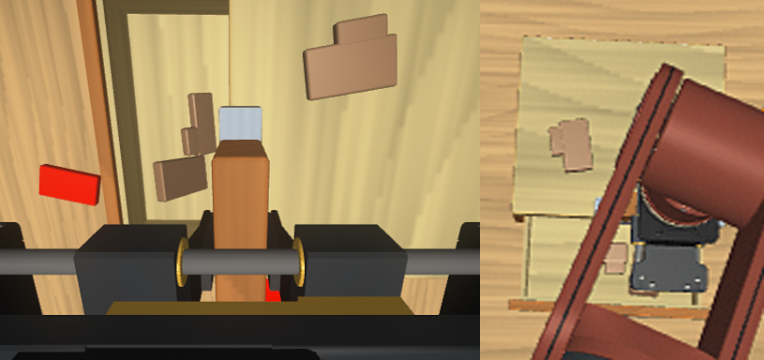

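The wrist view shows chips b (200,125) and c (180,178) in the drawer and chip a (352,65) untouched. I'm lifting, going back and lining up behind a.

```bash
J="python3 -m jog"
$J '{"rot":[[0,0,0],[0,0,0],[0,0,0],[0,0,0],[0,0,0]],"travel":[[0,0,-0.4],[0,0.2,-0.6],[0.2,0.8,0],[0.2,0.8,0],[0.4,0.8,0]],"grip":[1,1,1,1,1]}' | sed -n '2,4p'
$J '{"rot":[[0,0,0],[0,0,0],[0,0,0],[0,0,0],[0,0,0]],"travel":[[0.4,0.8,0],[0.5,0.5,0],[0.4,0,0],[0,0,0],[0,0,0]],"grip":[1,1,1,1,1]}' 
python3 - <<'E'
from h import *
go([.695,-.06,.335],Ro.from_euler('z',-.025)*RG)
E
```

```text
eef_pos: [0.6512, -0.1114, 0.3741]
tcp_rot: [0.715, 0.699, 0.003, 0.002]
force: [-0.0, -1.0, -3.6]
time: 11.7
eef_pos: [0.7029, -0.0584, 0.3728]
tcp_rot: [0.714, 0.7, 0.002, 0.0]
force: [-0.7, 0.3, -2.3]
opening: 0.314
shift [-0.05 -0.2   0.95] turn [ 0.03 -0.02  0.06]
```

```bash
J="python3 -m jog"
$J '{"rot":[[0,0,0.06],[0,0,0],[0,0,0]],"travel":[[0,-0.1,0.5],[0,0,0.35],[0,0,0]],"grip":[1,1,1]}' | sed -n '2,4p'
$J '{"rot":[[0,0,0],[0,0,0]],"travel":[[0,0,0.04],[0,0,0]],"grip":[1,1]}' | sed -n '2p;4p'
$J '{"rot":[[0,0,0],[0,0,0]],"travel":[[0,0,0.04],[0,0,0]],"grip":[1,1]}' | sed -n '2p;4p'
```

```text
eef_pos: [0.6974, -0.06, 0.3354]
tcp_rot: [0.717, 0.697, 0.0, -0.002]
force: [-0.7, 0.1, -4.9]
eef_pos: [0.6993, -0.06, 0.3386]
force: [0.8, 0.6, -3.8]
eef_pos: [0.6998, -0.0597, 0.338]
force: [-0.1, -0.7, -3.4]
```

```bash
J="python3 -m jog"
$J '{"rot":[[0,0,0],[0,0,0]],"travel":[[0,0,0.05],[0,0,0]],"grip":[1,1]}' | sed -n '2p;4p'
$J '{"rot":[[0,0,0],[0,0,0]],"travel":[[0,0,0.03],[0,0,0]],"grip":[1,1]}' | sed -n '2p;4p'
```

```text
eef_pos: [0.6996, -0.0594, 0.3352]
force: [-0.8, 0.6, -3.0]
eef_pos: [0.6997, -0.0593, 0.335]
force: [-1.8, 0.0, 1.7]
```

```bash
J="python3 -m jog"
$J '{"rot":[[0,0,0],[0,0,0],[0,0,0],[0,0,0],[0,0,0]],"travel":[[0,-0.2,-0.02],[0,-0.25,0],[0,-0.25,0],[0,-0.25,0],[0,-0.25,0]],"grip":[1,1,1,1,1]}' | sed -n '2,4p'
$J '{"rot":[[0,0,0],[0,0,0],[0,0,0],[0,0,0],[0,0,0]],"travel":[[0,-0.25,0],[0,-0.25,0],[0,-0.25,0],[0,-0.25,0],[0,-0.25,0]],"grip":[1,1,1,1,1]}' | sed -n '2,4p'
$J '{"rot":[[0,0,0],[0,0,0],[0,0,0],[0,0,0],[0,0,0]],"travel":[[0,-0.25,0],[0,-0.25,0],[0,-0.25,0],[0,-0.25,0],[0,-0.25,0]],"grip":[1,1,1,1,1]}' | sed -n '2,4p'
$J '{"rot":[[0,0,0],[0,0,0],[0,0,0],[0,0,0],[0,0,0]],"travel":[[0,0,-0.4],[0,0,-0.8],[0,0,-0.8],[0,0,0],[0,0,0]],"grip":[1,1,1,1,1]}' | sed -n '1,4p'
python3 - <<'E'
from h import *
c,s=wrist("w6"); c=c["image"][...,::-1]; t=camera("scene"); cv2.imwrite("pics/scene6.png",t["image"][...,::-1]);np.savez("pics/scene6.npz",**t);t=t["image"][...,::-1][150:270,180:300]
cv2.imwrite("pics/w6b.png",np.hstack([cv2.resize(c,(400,300)),cv2.resize(t,(300,300),interpolation=cv2.INTER_CUBIC)]))
E
```

```text
eef_pos: [0.6512, -0.0581, 0.3351]
tcp_rot: [0.717, 0.697, 0.003, 0.002]
force: [1.4, 1.0, -0.7]
eef_pos: [0.6013, -0.0567, 0.335]
tcp_rot: [0.717, 0.697, 0.004, 0.002]
force: [1.1, 0.7, -0.6]
eef_pos: [0.5514, -0.0554, 0.335]
tcp_rot: [0.717, 0.697, 0.004, 0.003]
force: [-0.1, 0.3, -0.4]
time: 14.28
eef_pos: [0.5513, -0.0556, 0.4162]
tcp_rot: [0.717, 0.697, 0.004, 0.003]
force: [0.7, -0.0, -3.4]
```

View pics/w6b.png

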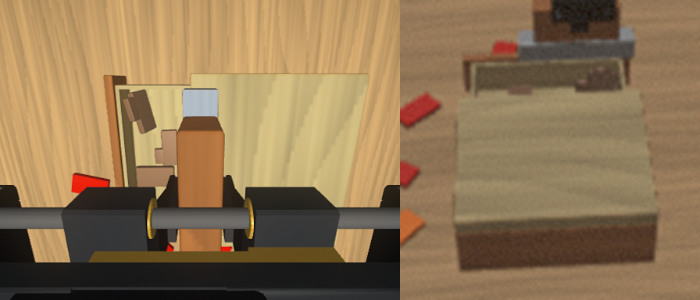

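All three chips are in the drawer (a at (140,112), b at (166,145), c at (155,177)), and the bench top is clear. Next I move in front of the drawer panel.

```bash
J="python3 -m jog"
$J '{"rot":[[0,0,0],[0,0,0],[0,0,0],[0,0,0],[0,0,0]],"travel":[[-0.2,-0.8,0],[-0.2,-0.8,0],[-0.2,-0.8,0],[-0.2,-0.8,0],[-0.2,-0.8,0]],"grip":[1,1,1,1,1]}' | sed -n '2,4p'
$J '{"rot":[[0,0,0],[0,0,0],[0,0,0]],"travel":[[0,-0.5,0],[0,0,0],[0,0,0]],"grip":[1,1,1]}' | sed -n '2,4p'
python3 - <<'E'
from h import *
go([.375,-.094,.288],Ro.from_euler('z',-.025)*RG)
c,s=wrist("w7")
cv2.imwrite("pics/w7b.png",c["image"][...,::-1])
E
```

```text
eef_pos: [0.3881, -0.0908, 0.4101]
tcp_rot: [0.717, 0.698, 0.002, -0.001]
force: [0.4, -0.9, -2.0]
eef_pos: [0.3691, -0.0904, 0.4111]
tcp_rot: [0.717, 0.697, 0.002, 0.0]
force: [-0.1, -0.4, -2.6]
shift [-0.1   0.14  3.08] turn [ 0.04 -0.03 -0.03]
```

View pics/w7b.png

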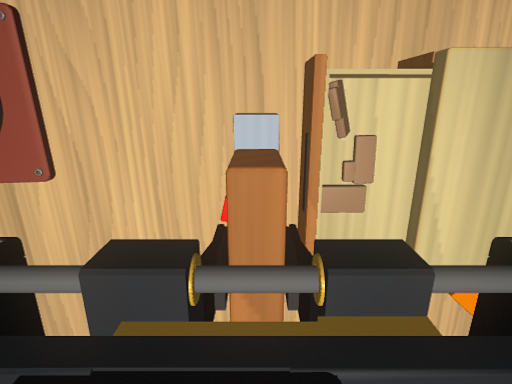

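Chip a stands on edge against the panel (340,108), below the rims, and b and c lie flat. Lowering now.

```bash
J="python3 -m jog"
$J '{"rot":[[0,0,0],[0,0,0],[0,0,0],[0,0,0],[0,0,0]],"travel":[[-0.1,0.1,0.8],[0,0,0.8],[0,0,0.8],[0,0,0.6],[0,0,0]],"grip":[1,1,1,1,1]}' | sed -n '2,4p'
$J '{"rot":[[0,0,0],[0,0,0]],"travel":[[0,0,0],[0,0,0]],"grip":[1,1]}' | sed -n '2,4p'
python3 - <<'E'
from h import *
c=dict(np.load("pics/w7.npz"))
for p in [(317,55),(305,130),(303,200),(300,245)]: print(ray(c,*p,.076).round(4))
go([.375,-.094,.288],Ro.from_euler('z',-.025)*RG)
E
```

```text
eef_pos: [0.3727, -0.093, 0.2869]
tcp_rot: [0.717, 0.698, 0.001, -0.004]
force: [-1.0, 1.6, -3.6]
eef_pos: [0.3756, -0.0946, 0.294]
tcp_rot: [0.717, 0.698, 0.003, 0.002]
force: [-0.6, -0.1, -3.2]
[0.434  0.0302 0.076 ]
[ 0.4237 -0.0404  0.076 ]
[ 0.4228 -0.1162  0.076 ]
[ 0.4202 -0.1708  0.076 ]
shift [ 0.01 -0.02  0.15] turn [ 0.06 -0.02 -0.02]
```

```bash
J="python3 -m jog"
$J '{"rot":[[0,0,0],[0,0,0],[0,0,0],[0,0,0],[0,0,0]],"travel":[[0,0.3,0.15],[0,0.3,0],[0,0.1,0],[0,0.1,0],[0,0.1,0]],"grip":[1,1,1,1,1]}' | sed -n '2,4p'
$J '{"rot":[[0,0,0],[0,0,0],[0,0,0],[0,0,0],[0,0,0]],"travel":[[0,0.15,0],[0,0.15,0],[0,0.15,0],[0,0.15,0],[0,0.15,0]],"grip":[1,1,1,1,1]}' | sed -n '2,4p'
$J '{"rot":[[0,0,0],[0,0,0],[0,0,0],[0,0,0],[0,0,0]],"travel":[[0,0.15,0],[0,0.15,0],[0,0.15,0],[0,0.15,0],[0,0.15,0]],"grip":[1,1,1,1,1]}' | sed -n '2,4p'
```

```text
eef_pos: [0.4114, -0.0955, 0.2883]
tcp_rot: [0.717, 0.697, 0.003, 0.002]
force: [-6.1, 0.6, -1.1]
eef_pos: [0.4412, -0.0963, 0.2871]
tcp_rot: [0.717, 0.697, 0.003, 0.001]
force: [-3.6, -0.1, -2.2]
eef_pos: [0.4712, -0.0971, 0.2871]
tcp_rot: [0.717, 0.697, 0.003, 0.001]
force: [-3.1, -1.1, -3.1]
```

Contact came at about x = 0.41, with a steady push of about 3 N. I'm continuing more slowly towards x ≈ 0.513.

```bash
J="python3 -m jog"
$J '{"rot":[[0,0,0],[0,0,0],[0,0,0],[0,0,0],[0,0,0]],"travel":[[0,0.15,0],[0,0.15,0],[0,0.1,0],[0,0.1,0],[0,0.1,0]],"grip":[1,1,1,1,1]}' | sed -n '2,4p'
$J '{"rot":[[0,0,0],[0,0,0],[0,0,0],[0,0,0],[0,0,0]],"travel":[[0,0.05,0],[0,0.05,0],[0,0.05,0],[0,0.05,0],[0,0,0]],"grip":[1,1,1,1,1]}' | sed -n '2,4p'
```

```text
eef_pos: [0.495, -0.0976, 0.2873]
tcp_rot: [0.717, 0.697, 0.003, 0.001]
force: [-2.9, -1.7, -5.3]
eef_pos: [0.503, -0.0979, 0.2876]
tcp_rot: [0.717, 0.697, 0.003, 0.001]
force: [-0.9, -0.1, -4.3]
```

```bash
J="python3 -m jog"
$J '{"rot":[[0,0,0],[0,0,0],[0,0,0],[0,0,0]],"travel":[[0,0.04,0],[0,0.04,0],[0,0.04,0],[0,0,0]],"grip":[1,1,1,1]}' | sed -n '2p;4p'
$J '{"rot":[[0,0,0],[0,0,0],[0,0,0]],"travel":[[0,0.04,0],[0,0.04,0],[0,0,0]],"grip":[1,1,1]}' | sed -n '2p;4p'
```

```text
eef_pos: [0.5078, -0.098, 0.2877]
force: [-2.4, -0.1, -3.8]
eef_pos: [0.511, -0.0981, 0.2876]
force: [-2.0, -0.4, -4.1]
```

```bash
J="python3 -m jog"
$J '{"rot":[[0,0,0],[0,0,0],[0,0,0]],"travel":[[0,0.03,0],[0,0.03,0],[0,0,0]],"grip":[1,1,1]}' | sed -n '2p;4p'
$J '{"rot":[[0,0,0],[0,0,0],[0,0,0]],"travel":[[0,0.03,0],[0,0.03,0],[0,0,0]],"grip":[1,1,1]}' | sed -n '2p;4p'
```

```text
eef_pos: [0.5133, -0.0982, 0.2876]
force: [-0.9, 0.0, -2.9]
eef_pos: [0.5146, -0.0982, 0.2873]
force: [-8.8, -0.4, 1.4]
```

```bash
J="python3 -m jog"
$J '{"rot":[[0,0,0],[0,0,0],[0,0,0]],"travel":[[0,0.03,0],[0,0.02,0],[0,0,0]],"grip":[1,1,1]}' | sed -n '2p;4p'
```

```text
eef_pos: [0.5156, -0.0982, 0.2869]
force: [-13.7, 1.0, 5.0]
```

The force rises from 3 N to 14 N at x = 0.5155, so the drawer is at its stop. I'm backing off, lifting, and moving over the bench top.

```bash
J="python3 -m jog"
$J '{"rot":[[0,0,0],[0,0,0],[0,0,0],[0,0,0],[0,0,0]],"travel":[[0,-0.1,0],[0,-0.5,0],[0,0,-0.8],[0,0,-0.8],[0,0,-0.8]],"grip":[1,1,1,1,1]}' | sed -n '2p;4p'
$J '{"rot":[[0,0,0],[0,0,0],[0,0,0],[0,0,0],[0,0,0]],"travel":[[0,0,-0.5],[0,0.8,0],[0,0.8,0],[0,0.8,0],[0,0.8,0]],"grip":[1,1,1,1,1]}' | sed -n '2p;4p'
$J '{"rot":[[0,0,0],[0,0,0],[0,0,0]],"travel":[[0,0.8,0],[0,0,0],[0,0,0]],"grip":[1,1,1]}' | sed -n '2p;4p'
python3 - <<'E'
from h import *
go([.655,-.10,.338],Ro.from_euler('z',-.025)*RG)
E
```

```text
eef_pos: [0.4928, -0.0978, 0.3845]
force: [1.4, -1.2, -3.1]
eef_pos: [0.6227, -0.1014, 0.4052]
force: [-0.1, -0.8, -2.9]
eef_pos: [0.6542, -0.1023, 0.4029]
force: [-0.5, -0.6, -3.5]
shift [0.05 0.01 1.62] turn [ 0.05 -0.02 -0.02]
```

```bash
J="python3 -m jog"
$J '{"rot":[[0.05,0,0],[0,0,0],[0,0,0],[0,0,0]],"travel":[[0,0,0.8],[0,0,0.5],[0,0,0.2],[0,0,0]],"grip":[1,1,1,1]}' | sed -n '2p;4p'
$J '{"rot":[[0,0,0],[0,0,0],[0,0,0]],"travel":[[0,0,0.07],[0,0,0],[0,0,0]],"grip":[1,1,1]}' | sed -n '2p;4p'
$J '{"rot":[[0,0,0],[0,0,0]],"travel":[[0,0,0.05],[0,0,0]],"grip":[1,1]}' | sed -n '2p;4p'
```

```text
eef_pos: [0.6515, -0.1019, 0.3418]
force: [-1.4, 0.8, -2.8]
eef_pos: [0.6533, -0.1023, 0.3437]
force: [-0.1, 0.4, -3.1]
eef_pos: [0.6531, -0.1022, 0.3405]
force: [-0.8, 0.1, -2.1]
```

```bash
J="python3 -m jog"
$J '{"rot":[[0,0,0],[0,0,0]],"travel":[[0,0,0.07],[0,0,0]],"grip":[1,1]}' | sed -n '2p;4p'
$J '{"rot":[[0,0,0],[0,0,0]],"travel":[[0,0,0.05],[0,0,0]],"grip":[1,1]}' | sed -n '2p;4p'
$J '{"rot":[[0,0,0],[0,0,0]],"travel":[[0,0,0.03],[0,0,0]],"grip":[1,1]}' | sed -n '2p;4p'
```

```text
eef_pos: [0.6529, -0.1021, 0.3364]
force: [-1.2, 1.3, -3.7]
eef_pos: [0.6531, -0.1021, 0.335]
force: [-1.0, 0.3, -1.6]
eef_pos: [0.6531, -0.1021, 0.335]
force: [-2.5, 2.1, 4.6]
```

```bash
J="python3 -m jog"
$J '{"rot":[[0,0,0],[0,0,0],[0,0,0],[0,0,0],[0,0,0]],"travel":[[0,0,0],[0,0,0],[0,0,0],[0,0,0],[0,0,0]],"grip":[-1,-1,-1,-1,-1]}' | sed -n '2p;4,5p'
$J '{"rot":[[0,0,0],[0,0,0],[0,0,0],[0,0,0],[0,0,0]],"travel":[[0,0,0],[0,0,0],[0,0,0],[0,0,0],[0,0,0]],"grip":[-1,-1,-1,-1,-1]}' | sed -n '2p;4,5p'
```

```text
eef_pos: [0.653, -0.1022, 0.3333]
force: [-0.2, -0.3, -0.9]
opening: 0.611
eef_pos: [0.653, -0.1021, 0.3335]
force: [-0.4, -0.0, -0.1]
opening: 0.964
```

Released. Rising straight up and away for the final check.

```bash
J="python3 -m jog"
$J '{"rot":[[0,0,0],[0,0,0],[0,0,0],[0,0,0],[0,0,0]],"travel":[[0,0,-0.3],[0,0,-0.7],[0,0,-0.9],[0,0,-0.9],[0,0,-0.9]],"grip":[-1,-1,-1,-1,-1]}' | sed -n '2p;4p'
$J '{"rot":[[0,0,0],[0,0,0],[0,0,0],[0,0,0],[0,0,0]],"travel":[[-0.8,-0.4,0],[-0.8,-0.4,0],[-0.8,-0.4,0],[-0.8,-0.4,0],[-0.8,-0.4,0]],"grip":[-1,-1,-1,-1,-1]}' | sed -n '2p;4p'
$J '{"rot":[[0,0,0],[0,0,0],[0,0,0],[0,0,0],[0,0,0]],"travel":[[-0.8,-0.4,0],[-0.8,-0.4,0],[-0.8,-0.4,0],[0,0,0],[0,0,0]],"grip":[-1,-1,-1,-1,-1]}' | sed -n '1,2p'
python3 - <<'E'
from h import *
t=camera("top"); a=t["image"][...,::-1]; np.savez("pics/t8.npz",**t)
s=camera("scene")["image"][...,::-1]
cv2.imwrite("pics/f8.png",np.vstack([cv2.resize(a[80:260,80:440],(720,360)),cv2.resize(s[150:265,100:400],(626,240))[:, :].copy() if 0 else cv2.resize(s[150:250,100:400],(720,240))]))
E
```

```text
eef_pos: [0.6526, -0.1023, 0.4841]
force: [0.5, -0.2, -0.0]
eef_pos: [0.5675, -0.2613, 0.4826]
force: [0.3, -0.4, 0.4]
time: 23.52
eef_pos: [0.5168, -0.3566, 0.4818]
```

View pics/f8.png

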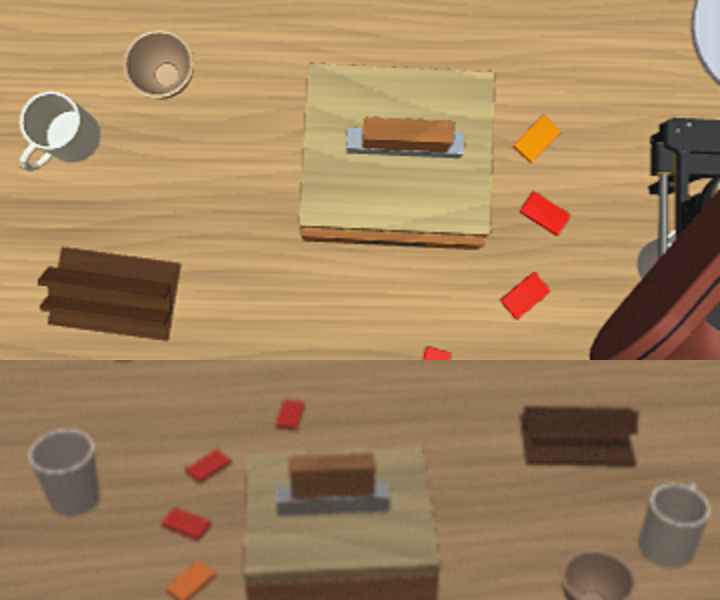

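Scraper upright on the cleared top (405,140), drawer in, tub, mug and pot look unmoved. I'll check the panel's outer edge, which lies near (303,240)–(484,247), then hand in.

```bash
python3 - <<'E'
from h import *
c=dict(np.load("pics/t8.npz"))
f=lambda u,v,z:ray(c,u/2+80,v/2+80,z)
e=[f(303,240,.076),f(484,247,.076)]; t=[f(301,227,.1),f(490,236,.1)]
print("panel face x",[p.round(4) for p in e],"front edge",[p.round(4) for p in t])
print(sign_off())
E
```

```text
panel face x [array([0.5263, 0.0227, 0.076 ]), array([ 0.5219, -0.2183,  0.076 ])] front edge [array([0.5409, 0.0244, 0.1   ]), array([ 0.5342, -0.2219,  0.1   ])]
the job is handed in; nothing more can be done
None
```

I handed the job in at about 23.5 s of the 70 s. The scraper wiped all three chips into the drawer, the drawer is home, and the scraper stands released on the cleared bench top.

- **Wiping:** It took two strokes, first chips b and c, then chip a. The wrist view afterwards showed all three in the drawer. Chip a stood on its edge against the panel, and I judged it to be below the rims from the picture without measuring it.
- **Unexplained force:** About 13 N of sideways force showed at the end of the first stroke. I did not find its cause; it was gone after lifting, and the second stroke stayed below about 2 N.
- **Drawer:** I pushed it with the shoe at about 3 N, slowing near the end, until the force rose to 14 N against the stop. In the last picture the panel face lies 12–15 mm in front of the bench edge, against 12 mm nominal, which fits fully home within the calibration and the pixels I picked by eye.
- **Final check:** The top and scene pictures show the scraper upright on the cleared top. The tub, pot, mug and look-alikes appear where they started, judged by eye.

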